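Clip on a sighting target and bring it into view with the swivel mirror

TASK

Push the sprung clip with the checkered target plate fully down onto the top edge of the upright metal panel, near the middle of the edge, with the target plate on the side that faces the mirror, and let go of it. Then take the swivel mirror by its top tab and turn it until the inspection camera, looking into the mirror, sees the target plate in the centre of its view; the mirror springs back when released, so finish still holding the tab with the mirror steady at that angle. Do not disturb the mug, the stapler or the roll of tape.

Things in the scene. Friction and masses are not known exactly. Their poses are not given: they have to be found in the camera images.
- clip: Loose steel spring clip, 60x28x92 mm, 0.13 kg, standing mouth down on two rolled lips. Origin: mouth centre, level with the lips' underside; z up, x along the 40 mm long mouth. Fixed jaw at -y (inner face y=-4 mm), sprung jaw at +y; flared opening 22 mm at the lips. Throat ceiling 36 mm above the origin. Pushed down on an edge by its tab it opens by itself (5 to 15 N).
- clip_target (a point): Centre of the clip's target plate (60 mm wide, 36 mm high, white with two black squares), on its outer face, which looks along the clip's -y; 31 mm above the clip's origin and 11 mm to its -y side.
- clip_tab (a point): Grip point on the centre line of the clip's black top tab, 78 mm above the clip's origin; axes as the clip's. The tab is 30 mm (x) by 14 mm (y), from 52 to 92 mm above the clip's origin.
- clip_jaw (a joint): Opening of the clip's sprung jaw in rad: 0 shut, about 0.07 when the 8 mm panel is between the jaws, stop at 0.5.
- panel: Fixed upright aluminium panel, 140 mm long (x), 8 mm thick (y), top edge 85 mm above the bench, on a dark foot 140x60x10 mm with 18 mm high rails beside the panel. Origin: centre of the foot's underside, below the panel; z up, x along the edge; its -y side looks towards the mirror. A clip fully on has its origin 49 mm above this origin.
- panel_edge (a point): Middle of the panel's top edge, 85 mm above the bench; axes as the panel's.
- camera_stand: Fixed grey base plate, 205 x 62 x 12 mm, with a black inspection camera (100 mm tall) on a pillar and a swivel mirror. Origin: on the bench under the mirror's vertical axis; z up; the camera stands on its -x side and looks along +x at the mirror.
- camera_lens (a point): Front of the camera's lens, 100 mm to the -x side of the mirror's axis, 80 mm high (as are the mirror's centre and the seated clip's target). The centre line of the camera's view runs from here level along the stand's +x to the mirror's axis.
- mirror (a joint): Angle of the mirror about its vertical axis in rad, 0 at rest, up to 1.3, counterclockwise from above. A return spring pushes it back to 0 (0.024 N m at 0, 0.06 N m more per rad). At value q the mirror's face looks 95 degrees + q counterclockwise from the stand's +x.
- mirror_face (a point): Centre of the mirror's face (square, 56 mm, in a black 64 mm frame, glass on one side only), on the vertical axis, 80 mm high. x: out of the reflecting face; z up. The camera sees what lies where x halves the angle between the directions to the lens and to that thing.
- mirror_tab (a point): Point to grip on the mirror's ribbed black tab, on the vertical axis, 140 mm above the bench. The tab is 34 mm (y, along the mirror) by 10 mm (x), from 112 to 156 mm high; it turns with the mirror. Axes as the mirror face's.
- sight_line (a point): Centre line of the camera's view after the mirror: origin on the mirror's axis, 80 mm high; x points level along the reflected line (10 degrees + 2 x the mirror's joint value counterclockwise from the stand's +x), y to its left. A flat steel pointer low on the stand (38 mm high, tip 76 mm from the axis), geared 2:1 to the mirror, always points the same way.
- mug: White mug with a handle, 92 x 127 x 95 mm, to the right of the camera stand; leave it alone. Origin: centre of its underside.
- desk_stapler: Red and black desk stapler, 135 x 34 x 41 mm; leave it alone. Origin: centre of its underside.
- tape_roll: Roll of brown packing tape lying flat, 92 mm across, 48 mm high; leave it alone. Origin: centre of its underside.

How it is judged:
By the outcome, as a careful person would: the job done as asked, in the order asked, and still so for the second after the job is handed in, while the arm keeps its last pose, push and grip.
It also fails if it takes over 45 s, if anything falls off the work surface, if the arm or the gripper's body presses on something with over 40 N, if the wrist force passes 120 N, or if a joint passes its speed limit or range.

ROBOT

A 6-joint arm with a two-finger parallel gripper is mounted at the origin on a cart in front of the work surface, level with it; the furniture and walls round the work are solid. World frame = base frame: x ahead of the robot, y to its left, z up, the work surface at z = 0. Lengths are in mm, angles in rad, forces in N, time in s.
With the tool pointing down it reaches from about 400 to 925 mm from the base axis. Payload 12.5 kg.
Tool frame: the origin (TCP) lies at the centre of the arm's flange, where the gripper is bolted on; the fingertips stand 190 mm ahead of it and the grasp point (between the pads) lies 171 mm ahead of it; z points along the fingers, y is the direction in which the jaws open and shut (so a half turn about z gives the same grasp; the last joint's range is limited). The gripper opens to 95 mm and grips with 3 to 60 N. Pads are 20 mm wide; open, the fingers measure 119 mm over their backs; the gripper's body (75 mm by 180 mm) begins 59 mm behind the grasp point.
Start: joints at [1.104, 0.491, 1.559, -0, 1.092, -0.106], TCP at [220.616, 584.768, 404.761] pointing down, gripper open.
Joint ranges: [-3.1, 3.1], [-0.84, 2.19], [0.05, 2.79], [-1.13, 4.28], [0.06, 2.93], [-2.69, 2.69]. Speed limits (rad/s): [2.22, 2.22, 2.79, 3.14, 3.14, 3.14].

INTERFACE

Orientations are given as a unit quaternion [x, y, z, w].
In Python, from rig import ctrl gives the robot as it stands.
- The arm moves only by the shell command python3 -m pendant 'ROWS'. ROWS is JSON, a list of rows, each a list of 7 numbers: the opening, from 0 (shut) to 1 (fully open), then the shift along the tool's x, y, z in cm, then the turn, a rotation vector about the tool's x, y, z in degrees. A call has 1 to 20 rows; each row shifts and turns the commanded pose from where the row before left it, along the tool's axes as they then stand; what a row does not reach is not made up. A row lasts 1/8 s, in which the tool goes at most 62.5 mm and 10.7 degrees, less where a joint would pass 70% of its speed; a pose out of reach is approached as far as the arm can. A call with a gripper value outside its range is refused whole. The fingers move at their own pace and stop on an object; the grip force is fixed at half the most. Time passes only in rows, so rows that do not move let the fingers close. It gives the time, the measured TCP pose, the force and the opening at its end, in the units of the state.
- ctrl.get_state(): the state, without advancing time (a new reading comes with each control period).
- ctrl.read_camera(name): name is "scene" or "top" or "wrist"; returns a dict with "img" (400x640x3 uint8, blue, green, red), "range_z" (400x640 float32, mm along the optical axis (not along the pixel's ray), 0 where there is no reading), "fovy" (degrees; the focal length in pixels is half the picture's height over the tangent of half this angle, whatever the lens; pixels are square), "cx", "cy" (the principal point, pixels), "R" (3x3) and "t" (3): a world point X has camera coordinates R X + t. Camera axes: x right, y down, z forward; pixel columns grow to the right and rows downward; lengths in mm; the calibration is good to about 2 mm. A picture is of the moment at which its call begins.
- ctrl.sign_off(): hands the job in, once; it reports no verdict.
Trained networks look in a picture, given as the dict that the camera call returned (one of the last four; its "shot" number tells which), for a name from the list of things; names that differ only in an ending like _2 or _b are one class to them, and where a whole thing is asked for, a point or a joint stands for the part that bears it (a point fixed in the world has none). Each returns a list of dicts, best first, with "score" (0 to 1); they miss things now and then, are a little off and sometimes report something else, mostly with a low value. They report only what shows in the picture. A call takes as long as a camera call.
- ctrl.look_for(picture, query): "pixel" ([column, row] in pixels, amid what is visible of it).
- ctrl.masks_of(picture, query): "mask" (400x640 bool, what is visible of it) and "pixel" ([column, row] in pixels, amid what is visible of it).
The state is a dict: "time": time; "joint_pos": joint angles; "qd": joint speeds; "joint_torque": joint torques, N m; "tcp_pos": TCP position; "ee_rot": TCP orientation; "force": force on the tool from outside, world axes, zero at the start; "ft_torque": the same for the moment, N m; "opening": opening from 0.0 (shut) to 1.0 (fully open).
Only numpy, scipy, OpenCV 4.12 (cv2) and the standard library are available. Lean on these libraries where they do the work, as an engineer would, in place of code of your own. Each camera call takes 0.05 s, during which the arm holds its last target.

## Working session

There is one attempt and no reset: what is moved stays moved. The work goes in short steps, Python scripts to look and compute and a shell command to move; the robot and the scene stay as the last step left them, time stands still between calls to the robot, and variables do not carry over. Pictures are saved under pics/ and viewed, and the job is handed in when it is done.

```bash
ls; mkdir -p pics; cat > h.py <<'E'
import numpy as np, cv2
from rig import ctrl
def shot(n,save=None):
    p=ctrl.read_camera(n)
    if save: cv2.imwrite('pics/%s.png'%save,p['img'])
    return p
def f(p): return 200/np.tan(np.radians(p['fovy'])/2)
def ray(p,u,v):
    R=np.array(p['R']);t=np.array(p['t']);d=R.T@np.array([(u-p['cx'])/f(p),(v-p['cy'])/f(p),1.]);return -R.T@t,d
def atz(p,u,v,z):
    c,d=ray(p,u,v);return c+d*(z-c[2])/d[2]
def cloud(p,mask=None):
    z=p['range_z'];m=(z>0) if mask is None else (mask&(z>0))
    v,u=np.nonzero(m);Z=z[v,u]
    C=np.stack([(u-p['cx'])/f(p)*Z,(v-p['cy'])/f(p)*Z,Z],1)
    return (C-np.array(p['t']))@np.array(p['R'])
def proj(p,X):
    C=np.array(p['R'])@np.array(X)+np.array(p['t']);return C[:2]/C[2]*f(p)+[p['cx'],p['cy']]
E
python3 - <<'E'
from h import *
for n in ['scene','top','wrist']:
    p=shot(n,n+'0'); print(n,p['fovy'],p['t'],-np.array(p['R']).T@p['t'])
    for q in ['clip','clip_target','clip_tab','panel','camera_stand','camera_lens','mirror','mirror_tab','mirror_face','mug','desk_stapler','tape_roll']:
        r=ctrl.masks_of(p,q)
        for a in r[:2]:
            P=cloud(p,a['mask'])
            if len(P): print(q,round(a['score'],2),a['pixel'],len(P),np.percentile(P,[2,50,98],axis=0).round(0).tolist())
s=ctrl.get_state();print(s)
E
```

```text
pics
scene 43.51629151850187 [-384.04368876  305.77398541 1554.0095813 ] [ -275.94355407 -1119.03930676  1152.18889454]
clip 0.64 [270.5, 186.8] 245 [[465.0, 344.0, 2.0], [489.0, 360.0, 43.0], [524.0, 458.0, 93.0]]
clip_target 0.52 [275.3, 187.2] 218 [[467.0, 344.0, 7.0], [489.0, 360.0, 45.0], [511.0, 376.0, 93.0]]
clip_tab 0.63 [273.6, 181.9] 224 [[467.0, 344.0, 6.0], [489.0, 360.0, 45.0], [512.0, 376.0, 93.0]]
panel 0.9 [316.5, 208.3] 647 [[473.0, 86.0, 5.0], [532.0, 117.0, 32.0], [605.0, 146.0, 85.0]]
camera_stand 0.85 [347.5, 252.1] 1346 [[397.0, -160.0, 5.0], [493.0, -137.0, 23.0], [584.0, -102.0, 147.0]]
camera_stand 0.17 [383.2, 308.7] 491 [[390.0, -419.0, -0.0], [436.0, -385.0, 36.0], [496.0, -336.0, 44.0]]
camera_lens 0.57 [349.7, 252.4] 1324 [[398.0, -159.0, 4.0], [494.0, -136.0, 25.0], [587.0, -100.0, 141.0]]
mirror_tab 0.8 [364.2, 229.3] 361 [[530.0, -141.0, -2.0], [560.0, -135.0, 93.0], [687.0, -0.0, 157.0]]
mirror_face 0.68 [365.6, 230.3] 361 [[530.0, -141.0, -1.0], [559.0, -135.0, 93.0], [681.0, 5.0, 157.0]]
mirror_face 0.53 [383.6, 306.5] 483 [[390.0, -419.0, 1.0], [4
[... 2305 characters left out ...]
7]
{'time': 1.95, 'joint_pos': array([ 1.10439674e+00,  4.90940815e-01,  1.55888843e+00,  1.41452227e-06,
        1.09171017e+00, -1.05606262e-01]), 'qd': array([ 7.28633803e-05, -1.54664629e-03,  4.26943384e-04,  8.47574716e-04,
        1.87440975e-05,  1.85767686e-03]), 'joint_torque': array([ 1.49414764e-04, -6.12463260e+01, -2.58429891e+01,  6.93093706e-02,
        4.45550261e-02,  2.82215825e-05]), 'tcp_pos': array([220.62269314, 584.77731335, 404.73956506]), 'ee_rot': array([1.79420132e-01, 9.83772543e-01, 2.57151835e-05, 6.90771485e-06]), 'force': array([-0.45800353, -0.23175775,  0.01916271]), 'ft_torque': array([-0.01292904,  0.05000833,  0.00348467]), 'opening': 1.0004706383783386}
```

View images.

View pics/scene0.png

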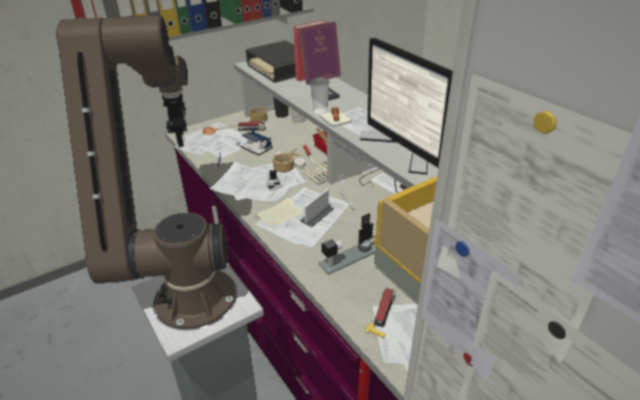

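View pics/top0.png

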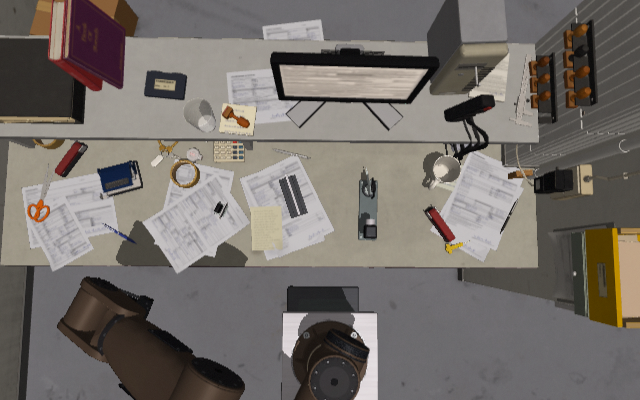

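View pics/wrist0.png

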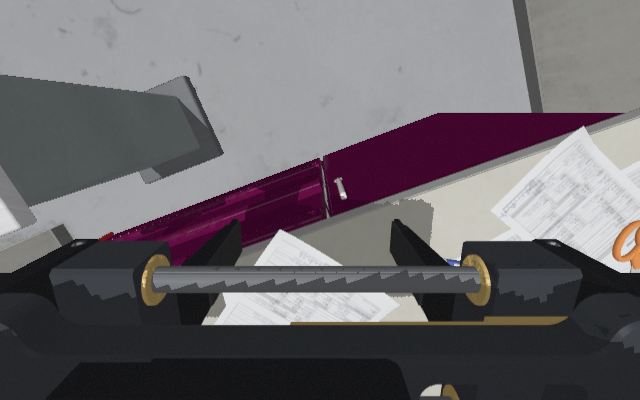

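```bash
python3 - <<'E'
from h import *
p=shot('top'); q=shot('scene')
import pickle; pickle.dump((p,q),open('ps.pkl','wb'))
def c(p,u0,v0,w,h,s): return cv2.resize(p['img'][v0:v0+h,u0:u0+w],None,fx=s,fy=s,interpolation=cv2.INTER_CUBIC)
a=c(p,195,190,50,50,8);b=c(p,265,165,50,64,6)[:384];d=c(p,345,160,50,90,5)
H=450
def pad(i): return np.pad(i[:H],((0,H-min(H,i.shape[0])),(0,0),(0,0)))
cv2.imwrite('pics/ztop.png',np.hstack([pad(c(p,200,190,40,50,6)),pad(c(p,265,165,50,64,5)),pad(c(p,350,155,40,90,5))]))
cv2.imwrite('pics/zscene.png',np.hstack([pad(c(q,255,165,30,30,8)),pad(c(q,290,185,50,50,5)),pad(c(q,315,205,65,70,4))]))
# shelf
for v in [137,130,120]:
  for u in [220,320,440]:
    Z=p['range_z'][v,u]; 
    C=np.array([(u-p['cx'])/f(p)*Z,(v-p['cy'])/f(p)*Z,Z]); print(u,v,(np.array(p['R']).T@(C-p['t'])).round())
m=np.zeros((400,640),bool);m[185:225,205:240]=1
P=cloud(p,m);P=P[P[:,2]>20]; 
for lo,hi in [(20,60),(60,110)]:
  Q=P[(P[:,2]>lo)&(P[:,2]<hi)];print(lo,len(Q),Q.mean(0).round(1),cv2.minAreaRect(Q[:,:2].astype(np.float32)))
m=np.zeros((400,640),bool);m[165:230,270:315]=1
P=cloud(p,m);
for lo,hi in [(5,35),(70,100)]:
  Q=P[(P[:,2]>lo)&(P[:,2]<hi)];print('panel',lo,len(Q),Q.mean(0).round(1),np.median(Q[:,2]),cv2.minAreaRect(Q[:,:2].astype(np.float32)))
m=np.zeros((400,640),bool);m[160:245,350:390]=1
P=cloud(p,m);
for lo,hi in [(6,20),(30,45),(85,110),(130,170)]:
  Q=P[(P[:,2]>lo)&(P[:,2]<hi)];print('stand',lo,len(Q),Q.mean(0).round(1),np.median(Q[:,2]),cv2.minAreaRect(Q[:,:2].astype(np.float32)))
E
```

```text
220 137 [683. 330. 279.]
320 137 [687.  42. 274.]
440 137 [ 690. -308.  275.]
220 130 [700. 328. 293.]
320 130 [706.  42. 281.]
440 130 [ 710. -308.  277.]
220 120 [730. 330. 290.]
320 120 [736.  42. 279.]
440 120 [ 741. -310.  274.]
20 80 [492.4 361.1  45.5] ((491.99639892578125, 346.2998046875), (78.88420104980469, 53.502742767333984), 88.7293701171875)
60 56 [494.5 366.5  87.6] ((494.8498840332031, 367.7008972167969), (13.308316230773926, 28.8441219329834), 64.38680267333984)
panel 5 1216 [535.7 132.9  11.5] 9.644687810801546 ((538.5982055664062, 130.97274780273438), (220.26840209960938, 150.2905731201172), 0.701238751411438)
panel 70 99 [543.7 128.8  86.1] 86.13080476510223 ((542.1237182617188, 128.5467071533203), (139.73538208007812, 7.220259666442871), 18.86589241027832)
stand 6 821 [ 507.5 -124.9   11.5] 11.195568801268857 ((523.7965698242188, -134.40567016601562), (134.77471923828125, 288.7942810058594), 89.92830657958984)
stand 30 90 [ 576.4 -120.7   38.9] 39.00356258188782 ((587.5255126953125, -116.9610595703125), (93.74759674072266, 37.94004440307617), 19.88864517211914)
stand 85 228 [ 434.8 -124.3   99.5] 100.05021869621083 ((496.5787658691406, -128.16746520996094), (39.99794006347656, 192.3524627685547), 87.1939926147461)
stand 130 51 [ 562.1 -127.6  153.1] 155.59160106035574 ((562.0325927734375, -127.70773315429688), (11.643449783325195, 31.844133377075195), 88.37325286865234)
```

View pics/ztop.png

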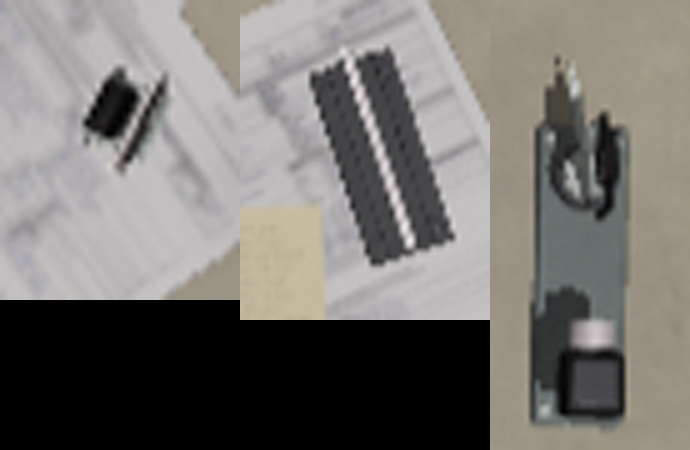

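View pics/zscene.png

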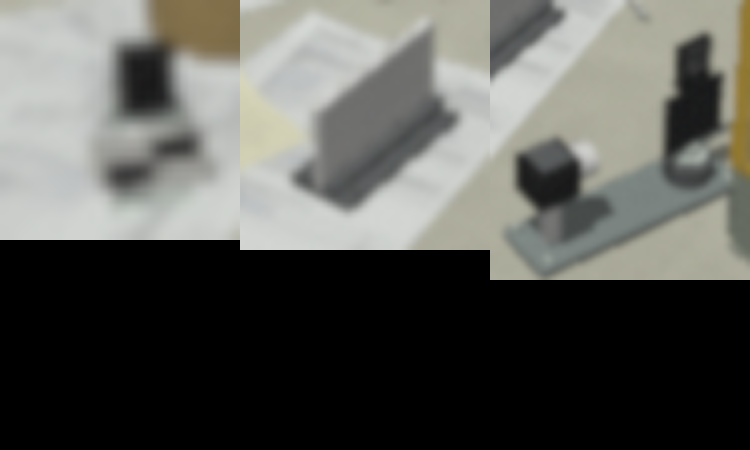

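```bash
cat >> h.py <<'E'
from scipy.spatial.transform import Rotation as Ro
def tool(): 
    s=ctrl.get_state(); return s,np.array(s['tcp_pos']),Ro.from_quat(s['ee_rot'])
def plan(xyz,yaw):
    """tool shift (cm) to tcp xyz, and turn about tool z (deg) so tool y points at yaw deg"""
    s,p,R=tool(); d=R.inv().apply(np.array(xyz)-p)/10; y=R.as_matrix()[:,1]; th=np.degrees(np.arctan2(y[1],y[0]))
    turn=-((yaw-th+180)%360-180)
    print('t',round(s['time'],2),'tcp',p.round(1),'yaw',th.round(2),'z',R.as_matrix()[:,2].round(4),'shift cm',d.round(2),'turn',round(turn,2),'F',s['force'].round(1),'op',round(s['opening'],3))
E
python3 - <<'E'
from h import *
p=shot('wrist')
s,t,R=tool()
for u,v in [(320,200),(320,100),(320,300)]:
    print(u,v,R.inv().apply(atz(p,u,v,60)-t).round(1))
print(R.inv().apply(atz(p,320,200,t[2]-300)-t), R.inv().apply(np.array(p['R'])[2]))
import pickle
p,q=pickle.load(open('ps.pkl','rb'))
# stand plate yaw: use color/height: points 9..15 within
m=np.zeros((400,640),bool);m[155:245,345:395]=1
r=p['range_z'];
P=cloud(p,m);Q=P[(P[:,2]>9)&(P[:,2]<18)];
from collections import Counter
# pixel mask largest component
M=np.zeros((400,640),np.uint8)
v,u=np.nonzero(m&(r>0));k=(P[:,2]>8.5)&(P[:,2]<17);M[v[k],u[k]]=1
n,l,st,_=cv2.connectedComponentsWithStats(M);i=1+np.argmax(st[1:,4]);sel=(l[v,u]==i)
print(cv2.minAreaRect(P[sel][:,:2].astype(np.float32)),P[sel][:,2].mean())
T=(P[:,2]>140)&(P[:,2]<165);print(P[T].mean(0),cv2.minAreaRect(P[T][:,:2].astype(np.float32)))
T=(P[:,2]>32)&(P[:,2]<46);print(np.c_[P[T].round(0),u[T],v[T]][::6])
T=(P[:,2]>90)&(P[:,2]<106)&(P[:,0]<470);print(P[T].mean(0),cv2.minAreaRect(P[T][:,:2].astype(np.float32)))
plan([494.5,367.5,350],64.4)
E
```

```text
320 200 [-23.    5.5 344.8]
320 100 [ 89.4   5.1 344.8]
320 300 [-159.5    6.   344.8]
[ -9.51203778   4.77830676 300.00027872] [-2.66827037e-01 -2.25966953e-04  9.63744407e-01]
((497.83135986328125, -126.98282623291016), (62.89494705200195, 205.34490966796875), 88.2779769897461) 12.617397383567102
[ 562.45533716 -127.94693862  155.70075353] ((562.2265014648438, -127.71324157714844), (11.643449783325195, 31.45618438720703), 88.37325286865234)
[[ 638. -119.   39.  366.  167.]
 [ 621. -119.   40.  366.  172.]
 [ 611. -122.   36.  367.  175.]
 [ 601. -122.   39.  367.  178.]
 [ 590. -122.   42.  367.  181.]
 [ 583. -128.   42.  369.  183.]
 [ 576. -121.   45.  367.  185.]
 [ 573. -125.   42.  368.  186.]
 [ 570. -128.   41.  369.  187.]
 [ 566. -128.   45.  369.  188.]
 [ 560. -112.   39.  364.  190.]
 [ 557. -115.   36.  365.  191.]
 [ 554. -109.   32.  363.  192.]
 [ 549. -121.   42.  367.  193.]
 [ 546. -128.   42.  369.  194.]]
[ 428.2230721  -124.32047229   99.12266263] ((431.98779296875, -123.84617614746094), (40.20879364013672, 61.62783432006836), 89.75234985351562)
t 2.1 tcp [220.6 584.8 404.8] yaw 69.33 z [ 0.  0. -1.] shift cm [-33.3  -10.66   5.48] turn 4.93 F [ 0.6  0.2 -0.9] op 1.001
```

```bash
python3 -m pendant '[[1,-4.16,-1.33,0.68,0,0,0],[1,-4.16,-1.33,0.68,0,0,0],[1,-4.16,-1.33,0.68,0,0,0],[1,-4.16,-1.33,0.68,0,0,0],[1,-4.16,-1.33,0.68,0,0,0],[1,-4.16,-1.33,0.68,0,0,0],[1,-4.16,-1.33,0.68,0,0,0],[1,-4.16,-1.33,0.68,0,0,4.9],[1,0,0,0,0,0,0],[1,0,0,0,0,0,0]]'
python3 - <<'E'
from h import *
p=shot('wrist','w1')
plan([494.5,367.5,350],64.4)
for q in ['clip','clip_tab','clip_target']:
    for a in ctrl.masks_of(p,q)[:2]:
        P=cloud(p,a['mask']); print(q,a['score'],a['pixel'],len(P),np.percentile(P,[2,50,98],axis=0).round(0).tolist())
        for lo,hi in [(85,100),(45,70)]:
            Q=P[(P[:,2]>lo)&(P[:,2]<hi)]
            if len(Q)>9: print(lo,len(Q),Q.mean(0).round(1),cv2.minAreaRect(Q[:,:2].astype(np.float32)))
E
```

```text
time: 3.35
tcp_pos: [494.2, 367.9, 350.4]
ee_rot: [0.221, 0.975, 0.0, -0.0]
force: [0.2, 0.3, -0.2]
opening: 1.0
t 3.4 tcp [493.8 368.2 350.5] yaw 64.5 z [-0.e+00  2.e-04 -1.e+00] shift cm [-0.09 -0.04  0.05] turn 0.1 F [-0.4  0.8 -0.6] op 1.003
clip 0.69 [315.9, 188.7] 1442 [[466.0, 347.0, 6.0], [486.0, 371.0, 54.0], [514.0, 388.0, 95.0]]
85 530 [490.4 368.9  93.1] ((491.1607971191406, 368.45501708984375), (13.246601104736328, 29.43016242980957), 64.62250518798828)
45 610 [487.4 372.6  53. ] ((492.17108154296875, 369.8370361328125), (24.837514877319336, 59.00872039794922), 63.810482025146484)
clip_target 0.75 [316.3, 189.8] 1361 [[467.0, 350.0, 7.0], [486.0, 371.0, 55.0], [512.0, 387.0, 95.0]]
85 528 [490.3 368.9  93.1] ((491.174072265625, 368.581298828125), (13.248869895935059, 29.37114143371582), 64.02771759033203)
45 595 [487.1 372.9  53. ] ((491.3818359375, 370.0488586425781), (24.521074295043945, 57.4053840637207), 63.810482025146484)
```

View pics/w1.png

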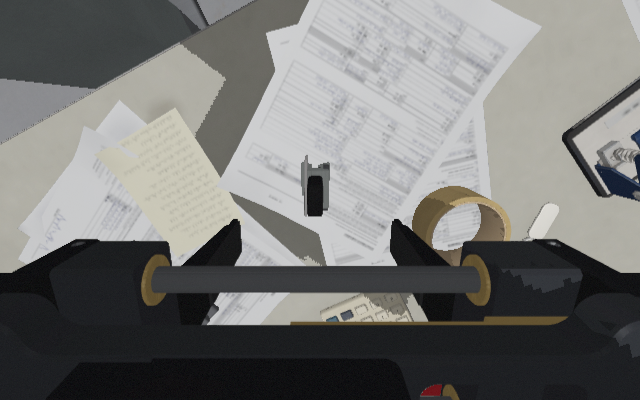

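```bash
python3 - <<'E'
from h import *
plan([491.2,368.5,249],64.3)
E
python3 -m pendant '[[0.6,0.25,-0.1,3,0,0,0.2],[0.5,0,0,4,0,0,0],[0.4,0,0,3.1,0,0,0],[0.3,0,0,0,0,0,0],[0.2,0,0,0,0,0,0],[0,0,0,0,0,0,0],[0,0,0,0,0,0,0],[0,0,0,0,0,0,0],[0,0,0,0,0,0,0]]'
python3 - <<'E'
from h import *
p=shot('wrist','w2')
plan([491.2,368.5,249],64.3)
E
```

```text
t 3.55 tcp [493.7 368.5 350.6] yaw 64.52 z [ 3.e-04  3.e-04 -1.e+00] shift cm [ 0.23 -0.11 10.16] turn 0.22 F [-0.   0.   0.3] op 1.002
time: 4.68
tcp_pos: [491.8, 367.9, 249.6]
ee_rot: [0.223, 0.975, 0.0, 0.0]
force: [-0.6, -0.6, 2.7]
opening: 0.146
t 4.72 tcp [491.8 367.9 249.6] yaw 64.23 z [ 3.e-04  2.e-04 -1.e+00] shift cm [0.08 0.03 0.06] turn -0.07 F [-0.1 -0.3  3.2] op 0.147
```

View pics/w2.png

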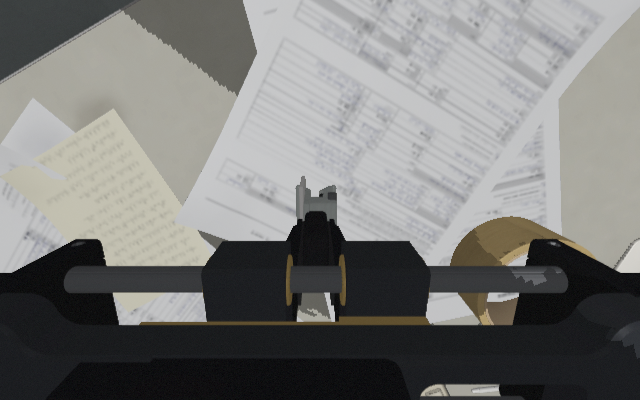

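```bash
python3 -m pendant '[[0,0,0,-2.5,0,0,0],[0,0,0,-4,0,0,0],[0,0,0,-4,0,0,0],[0,0,0,-3,0,0,0],[0,-2.5,-3.2,0,0,0,0],[0,-2.5,-3.2,0,0,0,0],[0,-2.5,-3.24,0,0,0,0],[0,-2.5,-3.24,0,0,0,0],[0,-2.5,-3.24,0,0,0,0],[0,-2.43,-3.26,0,0,0,0],[0,0,0,0,0,0,-9],[0,0,0,0,0,0,-9],[0,0,0,0,0,0,-9],[0,0,0,0,0,0,-9],[0,0,0,0,0,0,-8.6],[0,0,0,0,0,0,0],[0,0,0,0,0,0,0]]'
python3 - <<'E'
from h import *
import pickle
p=shot('wrist','w3')
plan([542,128.5,385],108.9)
m=ctrl.masks_of(p,'panel')
pickle.dump((p,m),open('w3.pkl','wb'))
for a in m[:2]:
    P=cloud(p,a['mask']); print(a['score'],a['pixel'],len(P),np.percentile(P,[2,50,98],axis=0).round(0).tolist())
    Q=P[(P[:,2]>78)&(P[:,2]<95)]
    if len(Q)>9: print(len(Q),Q.mean(0).round(1),cv2.minAreaRect(Q[:,:2].astype(np.float32)))
P=cloud(p);s,t,R=tool()
Q=P[(P[:,2]>78)&(P[:,2]<95)];Q=Q[np.linalg.norm(Q[:,:2]-[542,128],axis=1)<90];print(len(Q),cv2.minAreaRect(Q[:,:2].astype(np.float32)),cv2.fitLine(Q[:,:2].astype(np.float32),cv2.DIST_HUBER,0,.01,.01).ravel())
L=R.inv().apply(Q-t);print(np.percentile(L,[1,50,99],axis=0))
E
```

```text
time: 6.85
tcp_pos: [541.9, 128.5, 384.2]
ee_rot: [-0.162, 0.987, 0.0, -0.0]
force: [-0.9, 0.2, -1.8]
opening: 0.143
t 6.9 tcp [541.9 128.5 384.3] yaw 108.67 z [-2.e-04  1.e-04 -1.e+00] shift cm [-0.01 -0.   -0.07] turn -0.23 F [ 0.9  0.8 -1.3] op 0.148
0.47 [91.8, 145.2] 561 [[545.0, -154.0, 2.0], [586.0, -122.0, 40.0], [629.0, -113.0, 42.0]]
650 ((509.9512939453125, 117.79910278320312), (76.88020324707031, 7.658802032470703), 18.808732986450195) [9.4702697e-01 3.2115409e-01 5.0830569e+02 1.1724255e+02]
[[-4.16559376e+00 -3.70409234e+00  2.95918574e+02]
 [ 3.65959647e+01  9.00379036e-02  2.97486323e+02]
 [ 7.16934277e+01  3.96910365e+00  2.99308307e+02]]
```

View pics/w3.png

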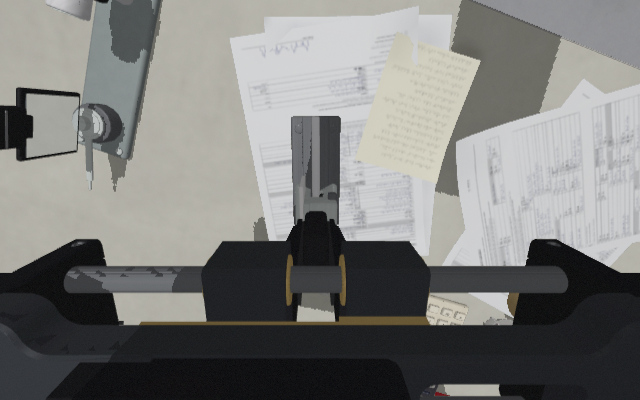

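```bash
python3 -m pendant '[[0,0,0,2.5,0,0,0],[0,0,0,2,0,0,0],[0,0,0,1,0,0,0],[0,0,0,0.7,0,0,0],[0,0,0,0.7,0,0,0],[0,0,0,0.6,0,0,0],[0,0,0,0.5,0,0,0]]'
python3 -m pendant '[[0,0,0,0.2,0,0,0],[0,0,0,0.1,0,0,0],[0,0,0,0,0,0,0]]'
python3 - <<'E'
from h import *
plan([541.9,128.5,298.6],108.7)
E
```

```text
time: 7.82
tcp_pos: [542.0, 128.5, 304.3]
ee_rot: [-0.164, 0.987, 0.0, 0.0]
force: [0.4, 0.7, 1.0]
opening: 0.142
time: 8.2
tcp_pos: [541.9, 128.5, 301.2]
ee_rot: [-0.164, 0.987, 0.0, -0.0]
force: [0.1, 1.4, -1.0]
opening: 0.15
t 8.2 tcp [541.9 128.5 301.2] yaw 108.83 z [-1.e-04  1.e-04 -1.e+00] shift cm [-0.   -0.    0.26] turn 0.13 F [ 0.1  1.4 -1. ] op 0.15
```

```bash
python3 -m pendant '[[0,0,0,0.15,0,0,0],[0,0,0,0.15,0,0,0],[0,0,0,0,0,0,0]]'
python3 - <<'E'
from h import *
p=shot('wrist','w4');q=shot('scene');
cv2.imwrite('pics/s4.png',cv2.resize(q['img'][170:240,260:370],None,fx=7,fy=7,interpolation=cv2.INTER_CUBIC))
plan([541.9,128.5,298.6],108.7)
E
```

```text
time: 8.57
tcp_pos: [541.9, 128.5, 298.6]
ee_rot: [-0.164, 0.987, 0.0, 0.0]
force: [-1.5, 1.4, 3.2]
opening: 0.147
t 8.68 tcp [541.9 128.5 298.6] yaw 108.82 z [ 4.e-04  2.e-04 -1.e+00] shift cm [0. 0. 0.] turn 0.12 F [-1.3  1.   5.1] op 0.144
```

View pics/w4.png

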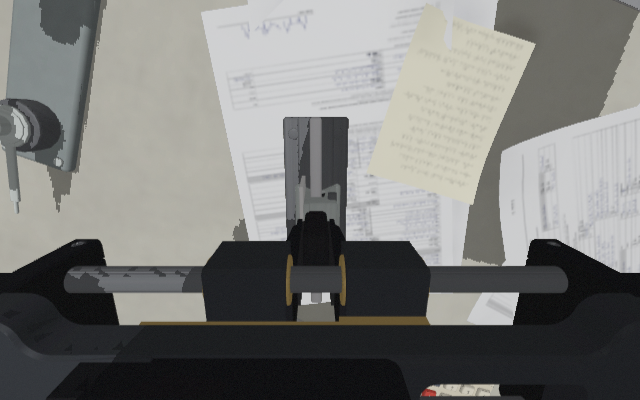

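View pics/s4.png

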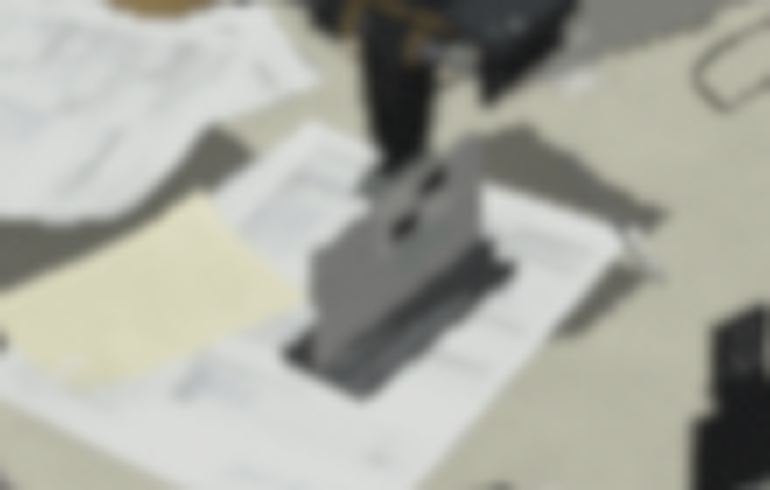

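```bash
python3 -m pendant '[[0,0,0,0.1,0,0,0],[0,0,0,0,0,0,0]]'
python3 -m pendant '[[0,0,0,0.1,0,0,0],[0,0,0,0,0,0,0]]'
python3 -m pendant '[[0,0,0,0.1,0,0,0],[0,0,0,0,0,0,0]]'
```

```text
time: 8.93
tcp_pos: [541.8, 128.5, 298.6]
ee_rot: [-0.164, 0.987, 0.0, 0.0]
force: [-4.8, 1.8, 16.6]
opening: 0.146
time: 9.18
tcp_pos: [541.8, 128.5, 298.5]
ee_rot: [-0.164, 0.987, 0.0, 0.001]
force: [-9.2, -0.0, 27.9]
opening: 0.148
time: 9.43
tcp_pos: [541.9, 128.6, 298.3]
ee_rot: [-0.164, 0.987, 0.0, 0.002]
force: [-10.1, 1.3, 35.7]
opening: 0.145
```

```bash
python3 -m pendant '[[0,0,0,-0.3,0,0,0],[0.25,0,0,0,0,0,0],[0.4,0,0,0,0,0,0],[0.5,0,0,0,0,0,0],[0.5,0,0,-2.5,0,0,0],[0.5,0,0,-4,0,0,0],[0.5,0,0,-4,0,0,0],[0.5,0,0,0,0,0,0]]'
python3 - <<'E'
from h import *
import pickle
p=shot('wrist','w5')
plan([541.9,128.5,400],108.7)
m=ctrl.masks_of(p,'clip');
for a in m[:2]:
    P=cloud(p,a['mask']); print(a['score'],a['pixel'],len(P))
    for lo,hi in [(130,155),(90,112)]:
        Q=P[(P[:,2]>lo)&(P[:,2]<hi)]
        if len(Q)>9: print(lo,len(Q),np.median(Q[:,2]),Q.mean(0).round(1),cv2.minAreaRect(Q[:,:2].astype(np.float32)))
E
```

```text
time: 10.42
tcp_pos: [542.0, 128.5, 405.8]
ee_rot: [-0.164, 0.987, -0.0, 0.002]
force: [0.5, -0.6, 0.8]
opening: 0.503
t 10.47 tcp [541.8 128.4 404. ] yaw 108.83 z [ 2.e-03  2.e-04 -1.e+00] shift cm [-0.01  0.    0.4 ] turn 0.13 F [-1.1 -0.5 -0.8] op 0.499
0.92 [317.3, 187.7] 1442
130 511 143.12465518821477 [539.8 128.3 142.5] ((541.7155151367188, 128.6059112548828), (29.93461036682129, 13.418381690979004), 18.79037857055664)
90 603 102.80729973372024 [535.1 128.8 101.6] ((540.3878173828125, 129.67091369628906), (58.45452117919922, 25.24460792541504), 19.61562156677246)
```

View pics/w5.png

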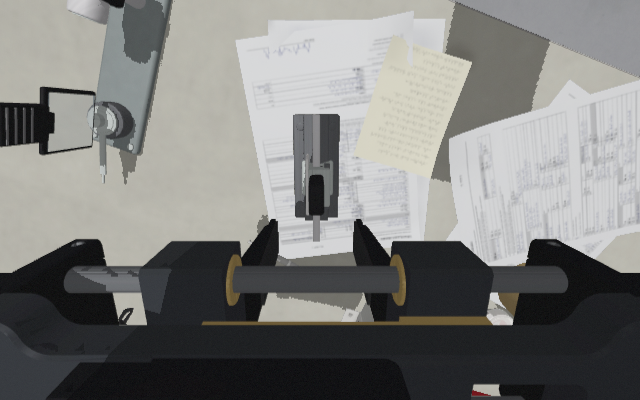

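```bash
python3 - <<'E'
from h import *
print(np.degrees(ctrl.get_state()['joint_pos']).round(1)); plan([562,-128,404],93.3)
E
python3 -m pendant '[[0.5,1.05,-4,0,0,0,0],[0.5,1.05,-4.2,0,0,0,0],[0.5,1.05,-4.2,0,0,0,0],[0.5,1.05,-4.2,0,0,0,0],[0.5,1.05,-4.2,0,0,0,0],[0.5,1.1,-4.1,0,0,0,0],[0.5,0,0,0,0,0,8],[0.5,0,0,0,0,0,7.5],[0.5,0,0,0,0,0,0],[0.5,0,0,0,0,0,0]]'
python3 - <<'E'
from h import *
import pickle
p=shot('wrist','w6'); pickle.dump(p,open('w6.pkl','wb'))
plan([562,-128,404],93.3); print(np.degrees(ctrl.get_state()['joint_pos']).round(1));
P=cloud(p);v,u=np.nonzero(p['range_z']>0)
N=np.linalg.norm(P[:,:2]-[562,-128],axis=1)
for lo,hi,r in [(150,170,40),(108,122,45),(36,46,90)]:
    k=(P[:,2]>lo)&(P[:,2]<hi)&(N<r);Q=P[k]
    if len(Q)>9: print(lo,len(Q),np.median(Q[:,2]),Q.mean(0).round(1),cv2.minAreaRect(Q[:,:2].astype(np.float32)))
E
```

```text
[   6.5   22.7   99.1    0.    58.2 -102.3]
t 10.53 tcp [541.7 128.4 402.9] yaw 108.82 z [-2.e-04  0.e+00 -1.e+00] shift cm [  6.35 -24.92  -0.11] turn 15.52 F [-0.2 -0.6 -0.2] op 0.497
time: 11.78
tcp_pos: [562.2, -127.6, 402.5]
ee_rot: [-0.031, 1.0, 0.0, -0.001]
force: [0.5, 0.4, 0.2]
opening: 0.498
t 11.82 tcp [ 562.2 -127.6  402.8] yaw 93.48 z [-8.e-04  3.e-04 -1.e+00] shift cm [ 0.03 -0.04 -0.12] turn 0.18 F [0.3 0.1 0.5] op 0.501
[ -19.3   24.3   96.4    0.    59.3 -112.8]
150 544 157.3907447099931 [ 559.1 -129.   156.9] ((559.8743896484375, -128.8711700439453), (33.27450942993164, 11.101274490356445), 3.087268829345703)
108 121 113.49573265170613 [ 538.5 -133.1  113.9] ((540.7738037109375, -130.48948669433594), (23.90453338623047, 11.086282730102539), 0.9728516340255737)
36 393 40.991257873994364 [ 563.5 -126.4   40.5] ((587.0979614257812, -131.36676025390625), (38.59170150756836, 92.8346939086914), 84.01846313476562)
```

View pics/w6.png

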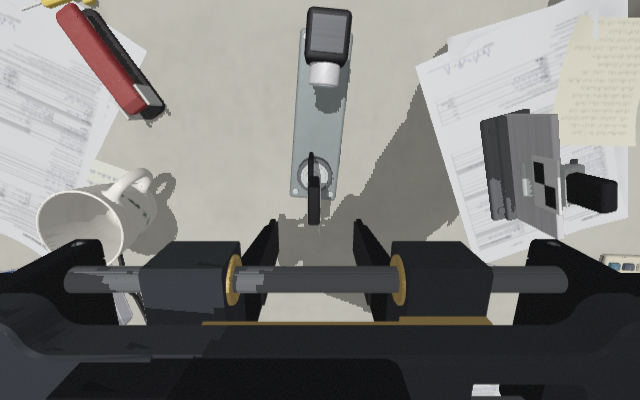

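```bash
python3 -m pendant '[[0.4,0,0,0,0,0,10],[0.4,0,0,0,0,0,10],[0.4,0,0,0,0,0,10],[0.4,0,0,0,0,0,10],[0.4,0,0,0,0,0,10],[0.4,0,0,0,0,0,10],[0.4,0,0,0,0,0,10],[0.4,0,0,0,0,0,10],[0.4,0,0,0,0,0,10],[0.4,0,0,0,0,0,10],[0.4,0,0,0,0,0,10],[0.4,0,0,0,0,0,10],[0.4,0,0,0,0,0,10],[0.4,0,0,0,0,0,10],[0.4,0,0,0,0,0,10],[0.4,0,0,0,0,0,10],[0.4,0,0,0,0,0,10],[0.4,0,0,0,0,0,10],[0.4,0,0,0,0,0,0],[0.4,0,0,0,0,0,0]]'
python3 - <<'E'
from h import *
import pickle
p=shot('wrist','w7'); pickle.dump(p,open('w7.pkl','wb'))
plan([562,-128,311],-86.8); print(np.degrees(ctrl.get_state()['joint_pos']).round(1));
P=cloud(p)
N=np.linalg.norm(P[:,:2]-[562,-128],axis=1)
for lo,hi,r in [(150,170,40),(108,122,45),(36,46,90)]:
    k=(P[:,2]>lo)&(P[:,2]<hi)&(N<r);Q=P[k]
    if len(Q)>9: print(lo,len(Q),np.median(Q[:,2]),Q.mean(0).round(1),cv2.minAreaRect(Q[:,:2].astype(np.float32)))
E
```

```text
time: 14.32
tcp_pos: [562.2, -127.6, 403.2]
ee_rot: [1.0, 0.031, -0.0, -0.0]
force: [0.0, 0.2, -0.6]
opening: 0.4
t 14.38 tcp [ 562.2 -127.6  403.3] yaw -86.45 z [-0.e+00  1.e-04 -1.e+00] shift cm [-0.02  0.04  9.23] turn 0.35 F [-0.8  0.1  0.1] op 0.397
[-19.4  24.3  96.4   0.   59.3  67.1]
150 527 157.53389884295729 [ 561.8 -128.8  157.1] ((560.8206787109375, -129.0083465576172), (33.547882080078125, 10.98583984375), 3.3121509552001953)
108 119 113.43905203826237 [ 582.9 -130.5  113.7] ((582.1647338867188, -131.5484619140625), (11.446866989135742, 19.107139587402344), 71.45399475097656)
36 633 40.918493770126446 [ 579.8 -125.2   40.5] ((585.6654052734375, -118.14415740966797), (92.19506072998047, 39.84184265136719), 23.055898666381836)
```

View pics/w7.png

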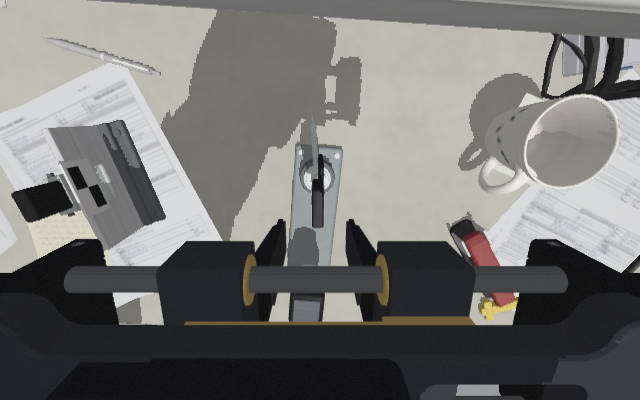

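```bash
python3 -m pendant '[[0.4,-0.18,0.12,2,0,0,0.3],[0.4,0,0,3,0,0,0],[0.4,0,0,2.8,0,0,0],[0.4,0,0,1.4,0,0,0],[0.2,0,0,0,0,0,0],[0,0,0,0,0,0,0],[0,0,0,0,0,0,0],[0,0,0,0,0,0,0],[0,0,0,0,0,0,0]]'
python3 - <<'E'
from h import *
import pickle
plan([560.5,-128.9,311],-86.8)
p=shot('wrist','w8');q=shot('top','t8'); pickle.dump((p,q),open('w8.pkl','wb'))
a=ctrl.masks_of(q,'clip')[:1]; 
for x in a: print(x['pixel'],x['score'])
a=ctrl.look_for(p,'clip_target')[:2]; print(a)
P=cloud(p);N=np.linalg.norm(P[:,:2]-[541,128],axis=1)
for lo,hi in [(130,155),(90,112),(80,90)]:
    Q=P[(P[:,2]>lo)&(P[:,2]<hi)&(N<90)]
    if len(Q)>9: print(lo,len(Q),np.median(Q[:,2]),Q.mean(0).round(1),cv2.minAreaRect(Q[:,:2].astype(np.float32)))
E
```

```text
time: 15.5
tcp_pos: [560.6, -129.1, 312.1]
ee_rot: [1.0, 0.027, 0.001, 0.0]
force: [-0.8, -2.4, 6.3]
opening: 0.1
t 15.5 tcp [ 560.6 -129.1  312.1] yaw -86.96 z [ 1.4e-03 -6.0e-04 -1.0e+00] shift cm [-0.01 -0.02  0.11] turn -0.16 F [-0.8 -2.4  6.3] op 0.1
[289.8, 192.1] 0.7
[{'pixel': [17.0, 220.9], 'score': 0.89}]
90 69 91.89722500969273 [520.5 109.8  92.2] ((521.7609252929688, 110.18861389160156), (10.623931884765625, 2.815408706665039), 17.754079818725586)
80 692 84.59458666943118 [519.  113.1  84.6] ((521.9982299804688, 113.72674560546875), (11.53067684173584, 47.280853271484375), 86.69890594482422)
```

View pics/w8.png

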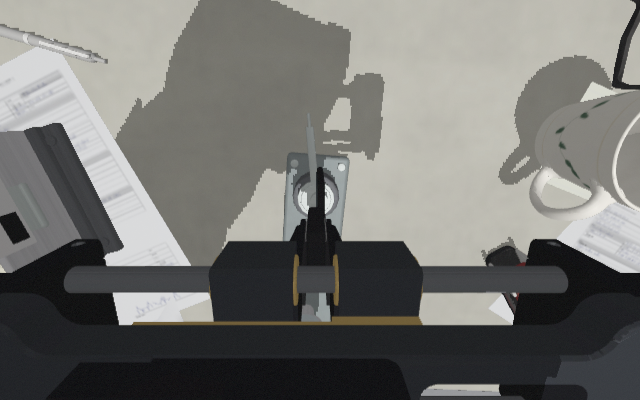

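```bash
python3 -m pendant '[[0,0,0,-0.1,0,0,0],[0,0,0,0,0,0,-3],[0,0,0,0,0,0,-5],[0,0,0,0,0,0,-5],[0,0,0,0,0,0,-5],[0,0,0,0,0,0,-5],[0,0,0,0,0,0,-5],[0,0,0,0,0,0,-5],[0,0,0,0,0,0,-5],[0,0,0,0,0,0,-4.6],[0,0,0,0,0,0,0],[0,0,0,0,0,0,0]]'
python3 - <<'E'
from h import *
import pickle
plan([560.6,-129.1,311],-44.16);s=ctrl.get_state();print(s['ft_torque'],np.degrees(s['joint_pos']).round(1))
p=shot('wrist','w9');q=shot('top','t9'); r=shot('scene','s9');pickle.dump((p,q,r),open('w9.pkl','wb'))
cv2.imwrite('pics/z9.png',np.hstack([cv2.resize(q['img'][160:230,270:400],None,fx=4,fy=4,interpolation=cv2.INTER_CUBIC)]))
for x in ctrl.look_for(p,'sight_line')[:2]: print(x)
P=cloud(p);N=np.linalg.norm(P[:,:2]-[560.6,-129],axis=1)
k=(P[:,2]>34)&(P[:,2]<46)&(N<90);Q=P[k];print(len(Q));
if len(Q): 
  i=np.argsort(-np.linalg.norm(Q[:,:2]-[560.6,-129],axis=1))[:25];print(Q[i].round(0).tolist(),'\n',np.degrees(np.arctan2(Q[i,1]+129,Q[i,0]-560.6)).round(1))
E
```

```text
time: 17.2
tcp_pos: [560.6, -129.2, 312.2]
ee_rot: [0.922, 0.387, 0.0, 0.0]
force: [4.0, -4.4, -4.6]
opening: 0.103
t 17.2 tcp [ 560.6 -129.2  312.2] yaw -44.49 z [ 6.e-04 -2.e-04 -1.e+00] shift cm [ 0.   -0.01  0.12] turn -0.33 F [ 4.  -4.4 -4.6] op 0.103
[-0.68452833 -0.5793691  -0.12543411] [-19.6  30.4 102.    0.   47.6  24.9]
{'pixel': [291.0, 172.1], 'score': 0.75}
1429
[[558.0, -53.0, 40.0], [557.0, -53.0, 42.0], [557.0, -54.0, 41.0], [558.0, -54.0, 41.0], [557.0, -54.0, 42.0], [558.0, -54.0, 41.0], [558.0, -55.0, 40.0], [557.0, -55.0, 41.0], [556.0, -56.0, 41.0], [558.0, -56.0, 40.0], [559.0, -56.0, 40.0], [557.0, -56.0, 40.0], [558.0, -56.0, 41.0], [556.0, -57.0, 41.0], [557.0, -57.0, 40.0], [559.0, -57.0, 40.0], [557.0, -57.0, 40.0], [558.0, -57.0, 41.0], [556.0, -58.0, 41.0], [558.0, -58.0, 39.0], [558.0, -58.0, 41.0], [557.0, -59.0, 41.0], [558.0, -59.0, 41.0], [556.0, -59.0, 40.0], [559.0, -59.0, 40.0]] 
 [92.3 93.  92.7 91.7 93.1 92.2 91.9 92.7 93.2 92.4 91.5 92.9 91.8 93.4
 92.5 91.4 93.  91.9 93.4 91.8 92.4 93.  91.9 93.7 91.6]
```

View pics/w9.png

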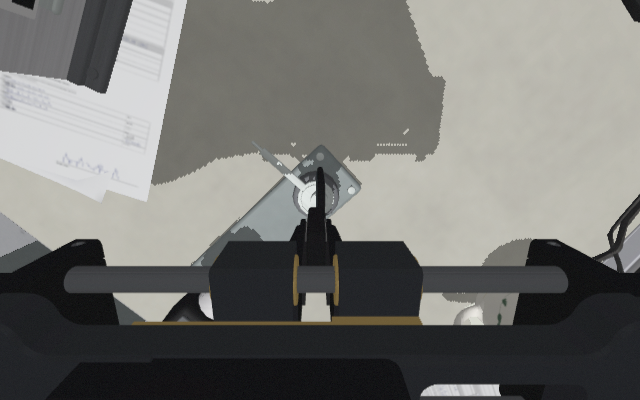

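View pics/z9.png

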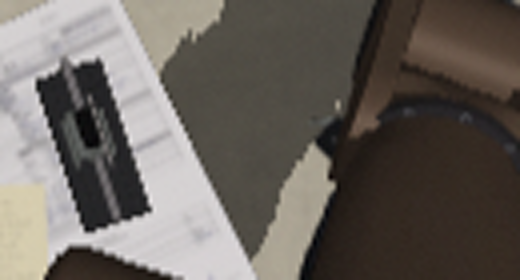

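```bash
python3 -m pendant '[[0,0,0,0,0,0,-0.4],[0,0,0,0,0,0,0],[0,0,0,0,0,0,0]]'
python3 - <<'E'
from h import *
import pickle
plan([560.6,-129.1,312],-44.16)
p9=shot('wrist','w10')
for n in ['w6','w7']:
    p=pickle.load(open(n+'.pkl','rb'))
    P=cloud(p);N=np.linalg.norm(P[:,:2]-[542,129],axis=1);Q=P[(P[:,2]>137)&(P[:,2]<150)&(N<40)]
    g=cv2.minAreaRect(Q[:,:2].astype(np.float32));print(n,len(Q),g)
    T=P[(P[:,2]>150)&(P[:,2]<170)&(np.linalg.norm(P[:,:2]-[561,-129],axis=1)<40)];a=np.array(cv2.minAreaRect(T[:,:2].astype(np.float32))[0])
    t=np.array(g[0])+11*np.array([np.cos(np.radians(288.8)),np.sin(np.radians(288.8))]);d=t-a;print('target dir',np.degrees(np.arctan2(d[1],d[0])))
    # plate face points: z 62..98 in 8..14 mm in front
    e=np.radians(288.8);L=(P[:,:2]-[542,128.7])@np.array([np.cos(e),np.sin(e)]);A=(P[:,:2]-[542,128.7])@np.array([np.cos(np.radians(18.8)),np.sin(np.radians(18.8))])
    k=(abs(L-11)<4)&(abs(A)<40)&(P[:,2]>66)&(P[:,2]<100);print(k.sum(),P[k].mean(0),np.percentile(A[k],[1,99]),np.percentile(P[k,2],[1,99]),np.median(L[k]))
P=cloud(p9);r=np.linalg.norm(P[:,:2]-[560.6,-129.1],axis=1);k=(P[:,2]>36)&(P[:,2]<46)&(r<85)&(r>40)&(P[:,1]>-95)
l=cv2.fitLine(P[k][:,:2].astype(np.float32),cv2.DIST_HUBER,0,.01,.01).ravel();print('pointer',k.sum(),np.degrees(np.arctan2(l[1],l[0])),np.degrees(np.arctan2(l[3]+129.1,l[2]-560.6)))
E
```

```text
time: 17.77
tcp_pos: [560.6, -129.2, 312.2]
ee_rot: [0.921, 0.39, 0.0, 0.0]
force: [3.1, -3.4, -4.5]
opening: 0.105
t 17.77 tcp [ 560.6 -129.2  312.2] yaw -44.08 z [ 7.e-04 -2.e-04 -1.e+00] shift cm [ 0.   -0.01  0.02] turn 0.08 F [ 3.1 -3.4 -4.5] op 0.105
w6 698 ((541.5257568359375, 128.09703063964844), (30.003692626953125, 15.123580932617188), 19.781085968017578)
target dir 93.43604003102769
1294 [543.75406943 117.97497058  84.73614947] [-30.13411887  28.61049552] [66.54908278 99.90028584] 10.798657608080616
w7 687 ((541.7667236328125, 128.16380310058594), (30.12491798400879, 15.251947402954102), 17.432720184326172)
target dir 93.5963623470947
1480 [545.57981411 118.67947094  84.52817317] [-29.89751344  28.69126031] [66.4295267  99.85225362] 10.660332792607834
pointer 275 -86.696014 93.30968
```

```bash
python3 -m pendant '[[0,0,0,0,0,0,0],[0,0,0,0,0,0,0],[0,0,0,0,0,0,0],[0,0,0,0,0,0,0]]'
python3 - <<'E'
from h import *
plan([560.6,-129.1,312],-44.16)
print(ctrl.sign_off())
E
```

```text
time: 18.32
tcp_pos: [560.6, -129.2, 312.2]
ee_rot: [0.921, 0.39, 0.0, 0.0]
force: [3.9, -4.5, -4.4]
opening: 0.103
t 18.32 tcp [ 560.6 -129.2  312.2] yaw -44.08 z [ 6.e-04 -2.e-04 -1.e+00] shift cm [ 0.   -0.01  0.02] turn 0.08 F [ 3.9 -4.5 -4.4] op 0.103
the job is handed in; nothing more can be done
None
```

I pushed the clip fully onto the panel, turned the mirror until its sight line met the target plate, and handed the job in at about 18.3 s, still holding the mirror tab steady.

- **Clip:** It went on within about 2 mm of the middle of the edge, with the plate facing the mirror, and I let go of it. The push met a hard stop at 298.6 mm, the height worked out for a fully seated clip, and the force rose to about 36 N there. After release, the wrist camera put the clip's top at about 143 mm against an expected 141. The panel edge read about 2 mm high in the same camera, so the two agree.
- **Mirror:** I gripped the tab and turned it about 43° from rest. The pointer measured 93.3° in world axes, and the direction to the target measured 93.4–93.6° from three views. That leaves about 0.3° or less, close to what the cameras can resolve. The inspection camera's own picture was not available, so its view is inferred from these angles.
- **Steadiness:** The tool angle did not change over the last half second of holding, and the sideways force on the tool stayed at about 4 to 6 N.
- **Mug, stapler and tape roll:** I planned the moves to stay clear of all three and made no contact I know of, but I did not measure their positions again at the end.

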